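# Kit a leg-hardware tray: plate under saddle

## Robot

A 6-joint arm with a two-finger parallel gripper is mounted at the origin on the work surface. World frame = base frame: x ahead of the robot, y to its left, z up, the work surface at z = 0. Lengths are in m, angles in degrees, forces in N, time in s.
With the tool pointing down it reaches from about 0.25 to 0.725 m from the base axis. Payload 9.7 kg.
Tool frame: the origin (TCP) lies midway between the tips of the shut fingers; the grasp point (between the pads) lies 19 mm behind it (bot.hold_point_z is the distance from the TCP to the grasp point, in m); z points along the fingers, y is the line along which they close (so a half turn about z gives the same grasp; the last joint's range is limited). The gripper opens to 85 mm and grips with 20 to 120 N. Pads are 22 mm wide; open, the fingers measure 114 mm over their backs; the gripper's body (76 mm by 85 mm) begins 54 mm behind the grasp point. The pads swing forward as they close: fully open they stand 13 mm farther back than shut.
Start: joints at [69.442, 4.979, 10.078, 95.1, 0, 90], TCP at [0.193, 0.515, 0.231] pointing down, gripper open.
Joint ranges: [-179.16, 179.16], [-48.56, 103.87], [-65.8, 70.77], [-126.05, 130.52], [-82.76, 87.17], [-180, 180]. Speed limits (degrees/s): [127.2, 127.2, 147.25, 180, 180, 180].

## Interface

Orientations are given as [roll, pitch, yaw] about the fixed x, y, z axes, in that order (R = Rz(yaw) Ry(pitch) Rx(roll)).
In Python, from workcell import bot gives the robot as it stands.
- The arm moves only by the tool play_rows, never from a script. Its argument "steps" is a list that holds one entry, the list of rows, each a list of 4 numbers: the shift along the tool's x, y, z in m, then the turn about the tool's z in rad. In form: [[[tx, ty, tz, yaw], ...]]. A call has exactly 5 rows; each row shifts and turns the commanded pose from where the row before left it, along the tool's axes as they then stand; what a row does not reach is not made up. A row lasts 1/12 s, in which the tool goes at most 41.7 mm and 7.16 degrees, less where a joint would pass 70% of its speed; a pose out of reach is approached as far as the arm can. A call is refused whole if a number of a shift passes 0.0417 or a number of a turn 0.125, either way. A call with a gripper value outside its range is refused whole. "gripper" is the finger opening in m, from 0 to 0.0854, set as the call begins (left out, the last holds). The fingers move at their own pace and stop on an object; "squeeze" is the grip in N (left out, the last holds). Time passes only in rows, so rows that do not move let the fingers close, or fill a call up. It gives the time, the measured TCP pose, the force, the opening and the grip force at its end, in the units of the state.
- bot.get_obs(): the state, without advancing time (a new reading comes with each control period).
- bot.camera(name): name is "side" or "top" or "wrist"; returns a dict with "img" (384x512x3 uint8, blue, green, red), "vfov" (degrees; the focal length in pixels is half the picture's height over the tangent of half this angle, whatever the lens; pixels are square), "cx", "cy" (the principal point, pixels), "xyz" and "attitude" of the camera in the world. Camera axes: x right, y down, z forward; pixel columns grow to the right and rows downward; lengths in m; the calibration is good to about 2 mm. A picture is of the moment at which its call begins. There is no depth.
- bot.job_done(): hands the job in; it is judged then, once.
The state is a dict: "time": time; "q": joint angles; "qd": joint speeds; "joint_efforts": joint torques, N m; "ee_pos": TCP position; "tcp_rot": TCP orientation; "wrist_force": force on the tool from outside, world axes, zero at the start; "torque": the same for the moment, N m; "opening": finger opening in m; "grasp_force": force on a finger pad.
Only numpy, scipy, OpenCV 4.12 (cv2) and the standard library are available. Lean on these libraries where they do the work, as an engineer would, in place of code of your own. Each camera call takes 0.05 s, during which the arm holds its last target. There are 200 camera calls.

## Task

Kit the tray for one table leg: first draw the headed pin out of the nest and park it upright in the notch of the block at the tray's side, hanging by its collar and pushed to the back of the notch. Then lay the flat steel plate in the nest, one end pushed under the steel lip against the spring stop and the other end down inside the end wall, so that it lies fully flat, and last set the saddle bracket over it, a leg down in the gap on each side, resting flat on the plate. Leave the other things on the bench where they are.

Things in the scene. Friction and masses are not known exactly. Their poses are not given: they have to be found in the camera images.
- tray: fixed wooden kit tray, board 160 x 176 x 10 mm. Origin on the bench under the nest's middle; x runs along the nest from end wall (-x) to steel lip (+x), y to the notched block, z up. All sizes below are in this frame, mm. Nest: pedestal 32 wide, x -45 to 58, flat top at z 34, with an upright 11 mm bore at x = y = 0 where the pin starts
- wall (a point): top of the end wall's inner edge (tray -45, 0, 40; axes as the tray's). The wall is 12 thick, y -34 to 34. Guide cheeks, inner faces y = +-24, outer +-34: beside the wall x -45 to -24, top z 40; at the lip end x 24 to 60, top z 46. Between them (x -24 to 24) both sides are open gaps down to the board: room for fingertips and the saddle's legs
- lip (a point): middle of the steel lip's edge, underside (tray 35, 0, 46; axes as the tray's). The lip covers x 35 to 72, y -34 to 34, is 5 thick; only 80 is open between wall and lip. Under it a spring stop, 30 wide, face at x 41, can be pushed towards +x to x 50 with 4 N at first, 7.6 N at the end. The seated plate keeps it pushed back by 4 or more and is pressed towards the wall
- nest (a point): where the plate's centre comes when it lies home in the nest against the end wall: tray 0, 0, 38 mm; axes as the tray's
- saddle_seat (a point): where the saddle's centre comes when it rests on the seated plate: tray 0, 0, 47.5 mm; axes as the tray's
- notch (a point): where the pin's centre comes when parked: tray 3.5, 88, 52 mm; axes as the tray's. The wooden block spans x -20 to 20, y 70 to 106, top at z 46; its notch is 13 mm wide, centred on y 88, open at the top and towards -x, its back at x 8, cut down to the board (z 10)
- pin_center (a point): steel pin, upright, 56 mm long, 80 g: shank 9 mm diameter x 22, collar 22 mm diameter x 4, round knob 18 mm diameter x 30 on top. The point is on its axis, 28 mm above the shank's end and 6 mm above the collar's underside; z is its axis, towards the knob. Starts in the nest's bore, collar on the pedestal
- plate_center (a point): flat steel plate 90 (x) x 44 (y) x 8 mm (z), about 0.24 kg, four dark dots on top, lying on the bench; both ends alike. The point is its centre, 4 mm above its underside
- saddle_center (a point): aluminium saddle bracket, about 0.18 kg, standing on its two legs; both ends alike. 44 (x) x 62 (y) mm, 51 high: legs 44 x 6 x 20 high along both sides with a 50 mm wide space between, a 5 mm web over them, on it a grip rib 40 (x) x 12 (y) x 26 high. The point is its centre, 25.5 mm above the legs' ends, on the rib's middle line
- glue: bystander: white glue jar 60 mm diameter, 72 high; origin under it
- offcut: bystander: wood offcut 50 x 110 x 30 mm; origin under its centre
- brush: bystander: brush lying flat; origin under it
- tin: bystander: metal tin 72 mm diameter, 60 high; origin under it
Not all that is in view belongs to the job. Of the things shaped like the part that bears plate_center, the bare steel one is meant.

How it is judged (in metres and radians):
On the way, in this order (a step that is already met when the one before it is completed fails the run):
1. the pin is parked upright in the notch (horizontal distance between pin_center and notch below 0.007 m and angle between pin_center's own z axis and vertical below 0.15 rad and z of pin_center in the frame of notch between -0.003 and 0.003 m), for 0.2 s.
2. the plate lies flat in the nest, one end under the lip (x of plate_center in the frame of nest between -0.003 and 0.008 m and y of plate_center in the frame of nest between -0.004 and 0.004 m and z of plate_center in the frame of nest between -0.002 and 0.002 m and angle between plate_center's own z axis and vertical below 0.04 rad), for 0.2 s.
At the end, for the whole second after the job is handed in: Pin upright in the notch (7 mm sideways, 3 mm height, 0.15 rad); plate flat in the nest (2 mm height, 0.04 rad, 4 mm across, -3 to +8 mm along); saddle flat on it (2 mm height, 0.05 rad, 4 mm along, 6 mm across, 0.15 rad square); all at rest (all of step 1 and all of step 2 and x of saddle_center in the frame of saddle_seat between -0.004 and 0.004 m and y of saddle_center in the frame of saddle_seat between -0.006 and 0.006 m and z of saddle_center in the frame of saddle_seat between -0.002 and 0.002 m and angle between saddle_center's own z axis and vertical below 0.05 rad and angle between the x axis of saddle_center and the x axis of saddle_seat, either way round below 0.15 rad and linear speed of each of pin, plate, saddle below 0.02 m/s); the robot touches nothing.
It fails at once if a bystander is moved more than 30 mm (distance of any of glue, offcut, brush, tin from where it was at the start of the episode above 0.03 m).
It also fails if it takes over 72 s, if anything falls off the work surface, if the arm or the gripper's body presses on something with over 40 N, if the wrist force passes 120 N, or if a joint passes its speed limit or range.

## Working session

There is one attempt and no reset: what is moved stays moved. The work goes in short steps, Python scripts to look and compute and a tool call to move; the robot and the scene stay as the last step left them, time stands still between calls to the robot, and variables do not carry over. Pictures are saved under pics/ and viewed, at most 10 in all, crops included, and the job is handed in when it is done.

Besides the shell and the picture viewer there is one more tool, called by a JSON object that holds its "op" and its "data", one argument or row to a line. play_rows: Moves the arm, as the interface text tells. Its arguments: {"type":"object","properties":{"steps":{"type":"array","items":{"type":"array","items":{"type":"array","items":{"type":"number"}}}},"gripper":{"type":"number"},"squeeze":{"type":"number"}},"required":["steps"]}

```bash
mkdir -p pics; ls; python3 - <<'E'
from workcell import bot
import cv2
print(bot.get_obs())
ims=[]
for n in ("side","top"):
    c=bot.camera(n); print(n,{k:v for k,v in c.items() if k!='img'})
    cv2.imwrite(f"pics/{n}0.png",cv2.resize(c['img'],(800,600),interpolation=cv2.INTER_CUBIC))
    cv2.imwrite(f"{n}_raw.png",c['img'])
E
```

```text
pics
{'time': 0.0, 'q': array([ 6.94421439e+01,  5.01344605e+00,  1.00356603e+01,  9.50978360e+01,
       -9.79798988e-04,  9.00016836e+01]), 'qd': array([ 0.08354293,  0.18696391, -0.13243004, -0.08534383,  0.11527915,
        0.03593088]), 'joint_efforts': array([-7.81910585e-04, -5.20398045e+01,  4.64794779e+01,  1.66427088e-02,
        5.73769921e-05,  2.73042235e-05]), 'ee_pos': array([0.19306629, 0.51478007, 0.23057134]), 'tcp_rot': array([-1.79924378e+02,  9.82020205e-04,  1.59440462e+02]), 'wrist_force': array([ 0.03366349, -0.46525525, -0.43690162]), 'torque': array([0.01566122, 0.01335144, 0.0154675 ]), 'grasp_force': 0.0, 'opening': 0.08556981896072333}
side {'vfov': 50.04430877998576, 'cx': 251.9087590636149, 'cy': 194.8060797150285, 'xyz': array([-0.04364242, -0.68886118,  0.81905071]), 'attitude': array([-130.07474565,    0.66214482,  -42.7289139 ])}
top {'vfov': 45.17847339530652, 'cx': 245.9297917371891, 'cy': 192.54374538096576, 'xyz': array([ 0.50206929, -0.01370925,  1.37287063]), 'attitude': array([-175.84631841,    0.49845401,  -91.30990201])}
```

View pics/top0.png

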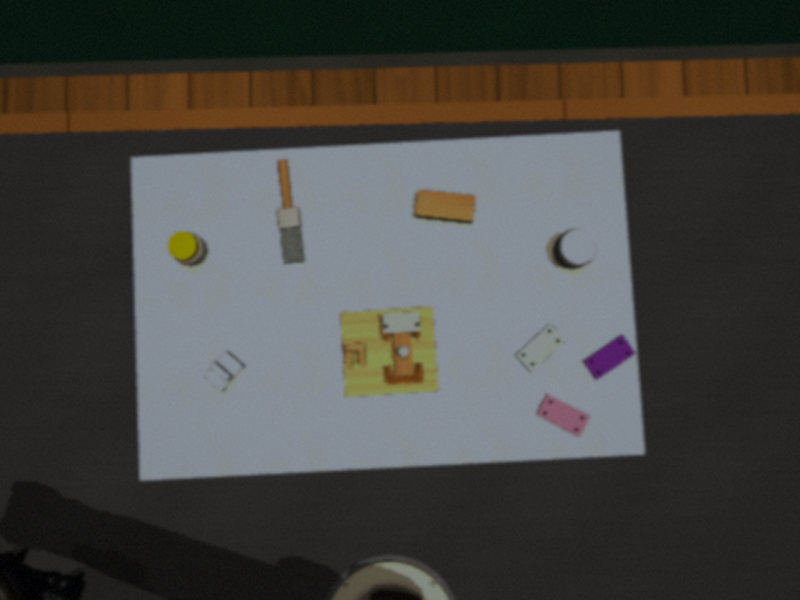

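View pics/side0.png

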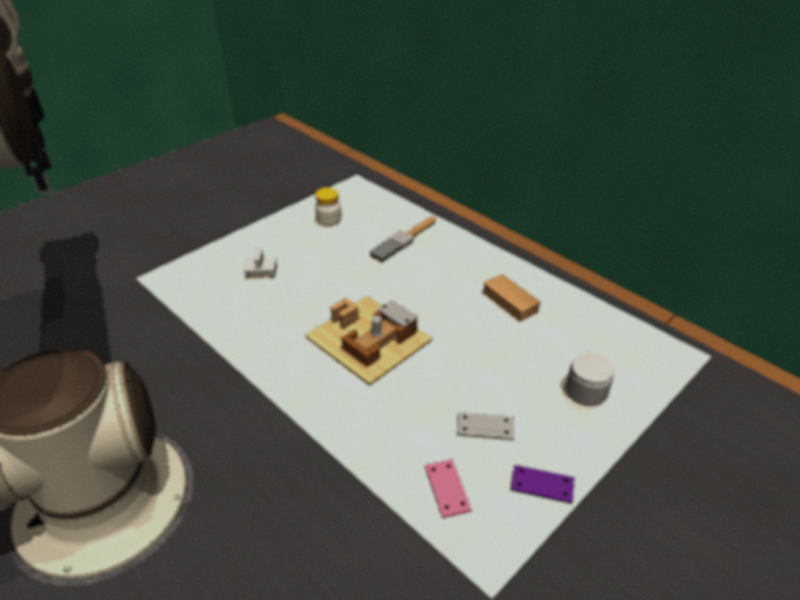

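Top view (800x600): tray board corners (340,312), (433,307), (438,390), (345,396), pin at (403,352), steel plate at (541,347), saddle at (225,370). Pink and purple are decoys. The lip points up (+x) and the block left (+y).

```bash
cat > h.py <<'E'
import numpy as np, cv2
from scipy.spatial.transform import Rotation as R
def K(c):
    h=c['img'].shape[0]; f=h/2/np.tan(np.radians(c['vfov']/2)); return f
def Rc(c): return R.from_euler('xyz',c['attitude'],degrees=True).as_matrix()
def ray(c,uv,z):
    d=Rc(c)@np.array([(uv[0]-c['cx'])/K(c),(uv[1]-c['cy'])/K(c),1]); p=np.array(c['xyz']); return p+d*(z-p[2])/d[2]
def proj(c,P):
    q=(np.atleast_2d(P)-c['xyz'])@Rc(c); return np.c_[c['cx']+K(c)*q[:,0]/q[:,2], c['cy']+K(c)*q[:,1]/q[:,2]]
def tcp(o): return R.from_euler('xyz',o['tcp_rot'],degrees=True).as_matrix()
E
python3 - <<'E'
from h import *
from workcell import bot
s=512/800
c=bot.camera('top')
for n,z,pts in [('board',.01,[(340,312),(433,307),(438,390),(345,396)]),('pin',.081,[(403,352)]),('plate',.008,[(551,325),(565,343),(531,371),(515,352)]),('saddle rib',.051,[(232,352),(243,366),(225,370)]),('purple',.008,[(609,357)]),('glue',.07,[(185,246)]),('tin',.06,[(575,249)])]:
    P=np.array([ray(c,np.array(p)*s,z)[:2] for p in pts]); print(n,P.round(3).tolist(),P.mean(0).round(3))
w=bot.camera('wrist'); print({k:v for k,v in w.items() if k!='img'}); cv2.imwrite('pics/w0.png',w['img'])
o=bot.get_obs(); T=tcp(o); print(T.round(3)); print('cam in tool', (T.T@(w['xyz']-o['ee_pos'])).round(4), (T.T@Rc(w)).round(3))
# plate/saddle crops
im=c['img']; a=cv2.resize(im[215:265,120:165],(450,500),interpolation=cv2.INTER_CUBIC)[:, :400]; b=cv2.resize(im[195:245,320:360],(400,500),interpolation=cv2.INTER_CUBIC)
cv2.imwrite('pics/crop.png',np.hstack([a,b]))
E
```

```text
board [[0.582, 0.08], [0.587, -0.096], [0.431, -0.101], [0.424, 0.074]] [ 0.506 -0.011]
pin [[0.504, -0.036]] [ 0.504 -0.036]
plate [[0.548, -0.318], [0.514, -0.343], [0.463, -0.277], [0.499, -0.248]] [ 0.506 -0.297]
saddle rib [[0.511, 0.277], [0.485, 0.257], [0.478, 0.29]] [0.491 0.274]
purple [[0.486, -0.425]] [ 0.486 -0.425]
glue [[0.706, 0.357]] [0.706 0.357]
tin [[0.685, -0.356]] [ 0.685 -0.356]
{'vfov': 62.378867350098986, 'cx': 256.67683711555503, 'cy': 191.78167297819138, 'xyz': array([0.12103546, 0.54102239, 0.37303168]), 'attitude': array([1.62531574e+02, 5.99308653e-02, 6.94147508e+01])}
[[-0.936  0.351 -0.   ]
 [ 0.351  0.936 -0.001]
 [ 0.    -0.001 -1.   ]]
cam in tool [ 0.0766 -0.0009 -0.1422] [[-0.    -0.954 -0.3  ]
 [ 1.    -0.    -0.   ]
 [ 0.    -0.3    0.954]]
```

View pics/crop.png

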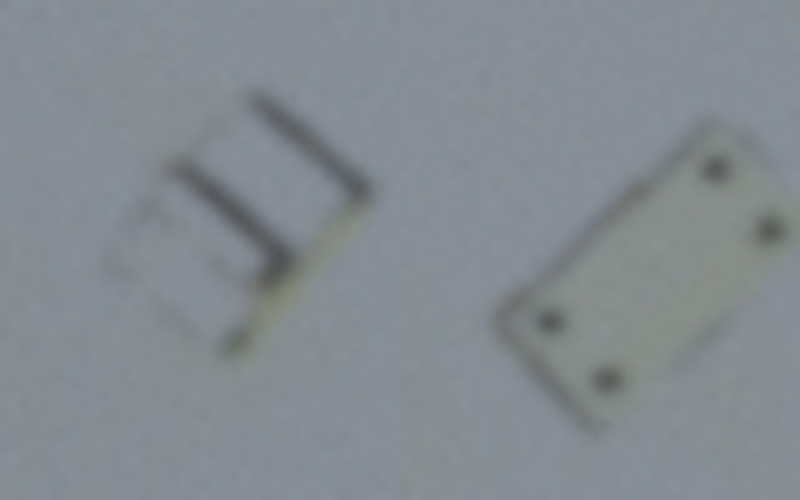

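{"op": "play_rows", "data": {
  "steps": [
    [[-0.03, -0.0254, 0, 0], [-0.03, -0.0254, 0, 0], [-0.03, -0.0254, 0, 0], [-0.03, -0.0254, 0, 0], [-0.03, -0.0254, 0, 0]]
  ]
}}

```text
time: 0.62
ee_pos: [0.2893, 0.3418, 0.2311]
tcp_rot: [-180.0, 0.0, 159.5]
wrist_force: [0.0, -1.0, 0.3]
opening: 0.0856
grasp_force: 0.0
```

{"op": "play_rows", "data": {
  "steps": [
    [[-0.03, -0.0254, 0, 0], [-0.03, -0.0254, 0, 0], [-0.03, -0.0254, 0, 0], [-0.03, -0.0254, 0, 0], [-0.03, -0.0254, 0, 0]]
  ]
}}

```text
time: 1.03
ee_pos: [0.3852, 0.17, 0.2314]
tcp_rot: [180.0, 0.0, 159.5]
wrist_force: [1.7, 0.4, -0.3]
opening: 0.0853
grasp_force: 0.0
```

{"op": "play_rows", "data": {
  "steps": [
    [[-0.03, -0.0254, 0, 0], [-0.03, -0.0254, 0, 0], [-0.03, -0.0254, 0, 0], [-0.03, -0.0254, 0, 0], [-0.03, -0.0254, 0, 0]]
  ]
}}

```text
time: 1.45
ee_pos: [0.4812, -0.0019, 0.2313]
tcp_rot: [180.0, 0.0, 159.4]
wrist_force: [-0.2, 0.3, -0.1]
opening: 0.0856
grasp_force: 0.0
```

{"op": "play_rows", "data": {
  "steps": [
    [[0, 0, 0, -0.1], [0, 0, 0, -0.1], [0, 0, 0, -0.1], [0, 0, 0, -0.095], [0, 0, 0, 0]]
  ]
}}

```text
time: 1.87
ee_pos: [0.4806, 0.0, 0.2311]
tcp_rot: [180.0, -0.0, -177.7]
wrist_force: [0.8, 1.0, 0.3]
opening: 0.0855
grasp_force: 0.0
```

```bash
python3 - <<'E'
from h import *
from workcell import bot
o=bot.get_obs(); print(o['q'].round(1),o['ee_pos'],o['tcp_rot'],o['time'])
w=bot.camera('wrist'); cv2.imwrite('pics/w1.png',cv2.resize(w['img'],(800,600),interpolation=cv2.INTER_CUBIC))
import pickle; pickle.dump((o,w),open('w1.pkl','wb'))
E
```

```text
[ 0.  -4.5  0.6 95.1  0.  -2.3] [4.80629369e-01 2.19576923e-05 2.31092746e-01] [ 1.79998398e+02 -2.43801759e-02 -1.77707913e+02] 1.8667
```

View pics/w1.png

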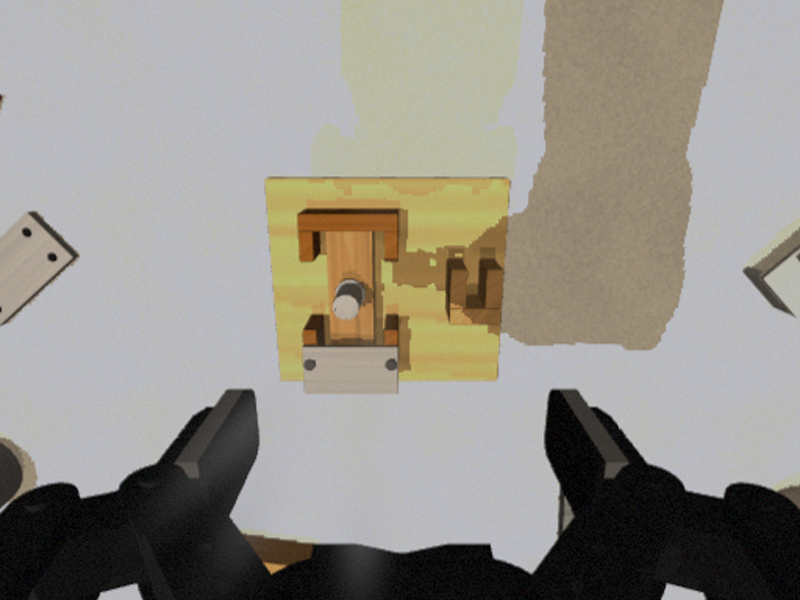

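Wrist view (800 scale): wall top outer corners (299,211), (399,209). Lip top corners (304,347), (398,346), (398,393), (304,393). Block top about (446,263) to (503,324), and pin knob top at (347,307). The plate's end shows at left and the saddle at right.

```bash
python3 - <<'E'
from h import *
import pickle
from scipy.optimize import least_squares
o,w=pickle.load(open('w1.pkl','rb')); s=512/800
L=np.array([(-57,-34,40),(-57,34,40),(35,-34,51),(35,34,51),(72,-34,51),(72,34,51),(-20,70,46),(20,70,46),(20,106,46),(0,0,68)])/1000.
px=np.array([(299,211),(399,209),(304,347),(398,346),(304,393),(398,393),(446,263),(449,324),(501,324),(347,307)])*s
def W(p,L): c,sn=np.cos(p[2]),np.sin(p[2]); return np.c_[p[0]+c*L[:,0]-sn*L[:,1],p[1]+sn*L[:,0]+c*L[:,1],L[:,2]]
f=lambda p:(proj(w,W(p,L))-px).ravel()
r=least_squares(f,[.504,-.036,.03],loss='soft_l1'); p=r.x
print(p,np.degrees(p[2])); print(f(p).reshape(-1,2).round(1).tolist())
np.save('tray.npy',p)
for n,q in dict(notch=(3.5,88,52),pin=(0,0,40)).items(): print(n,W(p,np.array([q])/1000.))
E
```

```text
[ 0.50527677 -0.03560609  0.03604717] 2.0653506129838233
[[-1.3, 0.3], [-0.1, 1.8], [-1.5, -1.0], [0.3, -0.1], [0.4, -0.2], [0.3, 0.0], [3.7, 3.2], [0.5, -0.4], [-0.0, -0.3], [-0.6, -0.8]]
notch [[0.50560303 0.05246288 0.052     ]]
pin [[ 0.50527677 -0.03560609  0.04      ]]
```

{"op": "play_rows", "data": {
  "steps": [
    [[-0.0047, -0.0073, 0.025, 0.001], [-0.0047, -0.0073, 0.025, 0.001], [-0.0047, -0.0073, 0.025, 0.001], [-0.0047, -0.0073, 0.025, 0.001], [-0.0047, -0.0073, 0.025, 0]]
  ]
}}

```text
time: 2.33
ee_pos: [0.5055, -0.0356, 0.1052]
tcp_rot: [-180.0, 0.0, -178.4]
wrist_force: [0.6, -0.5, -0.3]
opening: 0.0854
grasp_force: 0.0
```

{"op": "play_rows", "data": {
  "steps": [
    [[0, 0, 0.015, 0], [0, 0, 0.015, 0], [0, 0, 0.015, 0], [0, 0, 0.0125, 0], [0, 0, 0.005, 0]]
  ]
}}

```text
time: 2.75
ee_pos: [0.5045, -0.0353, 0.0419]
tcp_rot: [180.0, -0.1, -178.3]
wrist_force: [0.0, -0.3, -0.0]
opening: 0.0852
grasp_force: 0.0
```

{"op": "play_rows", "data": {
  "steps": [
    [[0, 0, 0, 0], [0, 0, 0, 0], [0, 0, 0, 0], [0, 0, 0, 0], [0, 0, 0, 0]]
  ],
  "gripper": 0,
  "squeeze": 40
}}

```text
time: 3.17
ee_pos: [0.5059, -0.0355, 0.0446]
tcp_rot: [-180.0, 0.1, -178.2]
wrist_force: [0.3, 0.0, 0.3]
opening: 0.0254
grasp_force: 0.0
```

{"op": "play_rows", "data": {
  "steps": [
    [[0, 0, 0, 0], [0, 0, 0, 0], [0, 0, 0, 0], [0, 0, 0, 0], [0, 0, 0, 0]]
  ]
}}

```text
time: 3.58
ee_pos: [0.5058, -0.0354, 0.0445]
tcp_rot: [180.0, 0.1, -178.2]
wrist_force: [-0.9, 0.7, 7.0]
opening: 0.0167
grasp_force: 39.0
```

{"op": "play_rows", "data": {
  "steps": [
    [[0, 0, -0.005, 0], [0, 0, -0.01, 0], [0, 0, -0.012, 0], [0, 0, -0.012, 0], [0, 0, -0.011, 0]]
  ]
}}

```text
time: 4.0
ee_pos: [0.5057, -0.0355, 0.0956]
tcp_rot: [-180.0, 0.1, -178.2]
wrist_force: [0.2, 0.0, 0.5]
opening: 0.0163
grasp_force: 39.0
```

{"op": "play_rows", "data": {
  "steps": [
    [[0, 0.014, 0, 0], [0, 0.022, 0, 0], [0, 0.022, 0, 0], [0, 0.02, 0, 0], [0, 0.01, 0, 0]]
  ]
}}

```text
time: 4.42
ee_pos: [0.5028, 0.0542, 0.0949]
tcp_rot: [180.0, 0.1, -178.1]
wrist_force: [-0.6, -1.1, -0.8]
opening: 0.0167
grasp_force: 39.1
```

{"op": "play_rows", "data": {
  "steps": [
    [[0, 0, 0, 0], [0, 0, 0, 0], [0, 0, 0, 0], [0, 0, 0, 0], [0, 0, 0, 0]]
  ]
}}

```text
time: 4.83
ee_pos: [0.5027, 0.0517, 0.0939]
tcp_rot: [-180.0, -0.0, -178.2]
wrist_force: [-0.2, 0.2, -1.7]
opening: 0.0166
grasp_force: 39.1
```

```bash
python3 - <<'E'
from h import *
from workcell import bot
o=bot.get_obs(); print(o['q'].round(1),o['ee_pos'],o['tcp_rot'],o['opening'],o['wrist_force'])
w=bot.camera('wrist'); cv2.imwrite('pics/w2.png',cv2.resize(w['img'],(800,600),interpolation=cv2.INTER_CUBIC))
import pickle; pickle.dump((o,w),open('w2.pkl','wb'))
E
```

```text
[  5.9  -1.6 -11.8  79.8  -0.    4.1] [0.50265411 0.05171329 0.09385005] [-1.79992828e+02 -1.58975428e-04 -1.78218433e+02] 0.01660146019228609 [-0.20080132  0.18964648 -1.71122647]
```

View pics/w2.png

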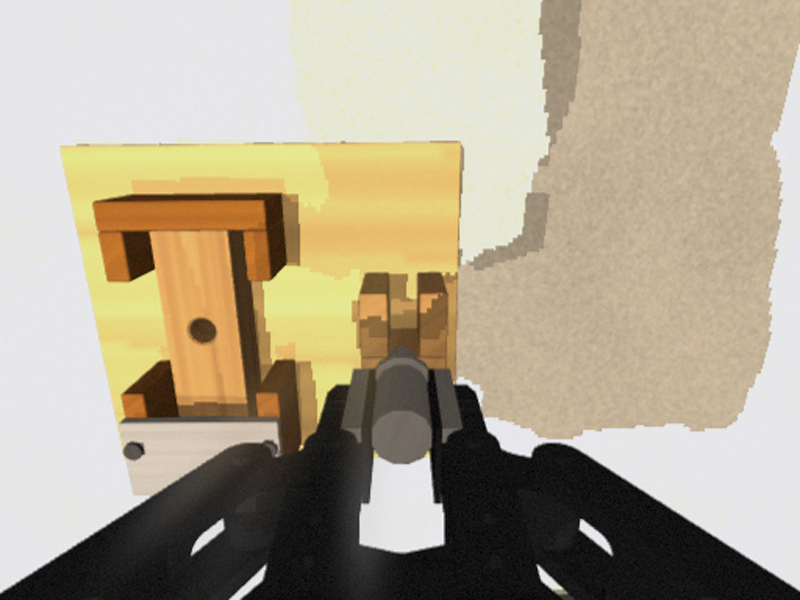

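Pin is held upright in the pads. Bore at (203,330), block top front edge from (359,293) to (446,290), notch edges at u = 387 and 417, lip front corners (121,420) and (276,420).

```bash
python3 - <<'E'
from h import *
import pickle
from scipy.optimize import least_squares
o,w=pickle.load(open('w2.pkl','rb')); s=512/800
L=np.array([(0,0,34),(35,-34,51),(35,34,51),(-20,70,46),(-20,81.5,46),(-20,94.5,46),(-20,106,46)])/1000.
px=np.array([(203,330),(121,420),(276,420),(359,293),(387,292),(417,292),(446,290)])*s
def W(p,L): c,sn=np.cos(p[2]),np.sin(p[2]); return np.c_[p[0]+c*L[:,0]-sn*L[:,1],p[1]+sn*L[:,0]+c*L[:,1],L[:,2]]
f=lambda p:(proj(w,W(p,L))-px).ravel()
p=least_squares(f,[.504,-.036,.03],loss='soft_l1').x
print(p,np.degrees(p[2])); print(f(p).reshape(-1,2).round(1).tolist())
print(W(p,np.array([(3.5,88,52)])/1000.))
print('fit1 resid',(proj(w,W(np.load('tray.npy'),L))-px).round(1).tolist())
# pin knob top centre at 800-px (404,437)
print('pin', ray(w,np.array((404,437))*s,o['ee_pos'][2]-.0445+.068))
np.save('tray2.npy',p)
E
```

```text
[ 0.5056625  -0.03613777  0.04092057] 2.3445758585779317
[[-1.0, -0.2], [-2.6, 1.2], [0.6, 0.3], [-0.6, -0.6], [-0.1, -0.2], [1.5, -0.4], [1.3, 0.7]]
[[0.50555956 0.05193175 0.052     ]]
fit1 resid [[-0.2, -0.7], [-2.2, 0.5], [1.2, 0.0], [0.4, -0.7], [0.9, -0.1], [2.5, -0.2], [2.3, 0.9]]
pin [0.50264973 0.05162043 0.11735005]
```

{"op": "play_rows", "data": {
  "steps": [
    [[0, 0.0004, 0.006, 0], [0, 0, 0.008, 0], [0, 0, 0.008, 0], [0, 0, 0.008, 0], [0, 0, 0.004, 0]]
  ]
}}

```text
time: 5.3
ee_pos: [0.5018, 0.0528, 0.0579]
tcp_rot: [-180.0, -0.1, -178.2]
wrist_force: [1.2, -0.6, -1.1]
opening: 0.0165
grasp_force: 39.1
```

{"op": "play_rows", "data": {
  "steps": [
    [[0, 0, 0.002, 0], [-0.001, 0, 0.0015, 0], [-0.001, 0, 0, 0], [-0.001, 0, 0, 0], [0, 0, 0, 0]]
  ]
}}

```text
time: 5.72
ee_pos: [0.5058, 0.053, 0.0566]
tcp_rot: [180.0, 0.0, -178.2]
wrist_force: [-1.5, -0.6, 2.4]
opening: 0.0163
grasp_force: 39.3
```

{"op": "play_rows", "data": {
  "steps": [
    [[0, 0, 0, 0], [0, 0, 0, 0], [0, 0, 0, 0], [0, 0, 0, 0], [0, 0, 0, 0]]
  ],
  "gripper": 0.0854
}}

```text
time: 6.13
ee_pos: [0.5056, 0.053, 0.0563]
tcp_rot: [180.0, 0.0, -178.2]
wrist_force: [-0.1, 0.2, 0.5]
opening: 0.076
grasp_force: 0.0
```

{"op": "play_rows", "data": {
  "steps": [
    [[0, 0, -0.01, 0], [0, 0, -0.03, 0], [0, 0, -0.035, 0], [0, 0, -0.035, 0], [0, 0, -0.035, 0]]
  ]
}}

```text
time: 6.55
ee_pos: [0.5052, 0.053, 0.2037]
tcp_rot: [180.0, 0.0, -178.2]
wrist_force: [1.6, 0.7, -0.3]
opening: 0.0848
grasp_force: 0.0
```

{"op": "play_rows", "data": {
  "steps": [
    [[0.001, -0.035, 0, 0], [0.001, -0.035, 0, 0], [0.001, -0.035, 0, 0], [0.001, -0.035, 0, 0], [0.001, -0.035, 0, 0]]
  ]
}}

```text
time: 6.97
ee_pos: [0.506, -0.1236, 0.2023]
tcp_rot: [-180.0, 0.1, -178.1]
wrist_force: [0.2, -0.9, -1.1]
opening: 0.0854
grasp_force: 0.0
```

{"op": "play_rows", "data": {
  "steps": [
    [[0.001, -0.035, 0, 0], [0.001, -0.035, 0, 0], [0.001, -0.035, 0, 0], [0.001, -0.035, 0, 0], [0.001, -0.035, 0, 0]]
  ]
}}

```text
time: 7.38
ee_pos: [0.5065, -0.299, 0.2022]
tcp_rot: [-180.0, 0.0, -178.2]
wrist_force: [0.5, -0.4, -1.1]
opening: 0.0856
grasp_force: 0.0
```

{"op": "play_rows", "data": {
  "steps": [
    [[0, 0, 0, 0.11], [0, 0, 0, 0.11], [0, 0, 0, 0.11], [0, 0, 0, 0.11], [0, 0, 0, 0.11]]
  ]
}}

```text
time: 7.8
ee_pos: [0.5067, -0.2973, 0.202]
tcp_rot: [180.0, 0.0, 150.0]
wrist_force: [-0.7, -0.0, -0.0]
opening: 0.0854
grasp_force: 0.0
```

{"op": "play_rows", "data": {
  "steps": [
    [[0, 0, 0, 0.11], [0, 0, 0, 0.11], [0, 0, 0, 0.1], [0, 0, 0, 0], [0, 0, 0, 0]]
  ]
}}

```text
time: 8.22
ee_pos: [0.5069, -0.2972, 0.2018]
tcp_rot: [180.0, 0.0, 132.2]
wrist_force: [0.0, -0.1, 0.3]
opening: 0.0852
grasp_force: 0.0
```

```bash
python3 - <<'E'
from h import *
from workcell import bot
o=bot.get_obs(); print(o['q'].round(1),o['ee_pos'],o['tcp_rot'])
w=bot.camera('wrist'); cv2.imwrite('pics/w3.png',cv2.resize(w['img'],(800,600),interpolation=cv2.INTER_CUBIC))
import pickle; pickle.dump((o,w),open('w3.pkl','wb'))
E
```

```text
[-30.4   9.7  12.   92.3  -0.   17.4] [ 0.50687545 -0.29715485  0.20184241] [1.79993768e+02 2.38300621e-02 1.32178829e+02]
```

View pics/w3.png

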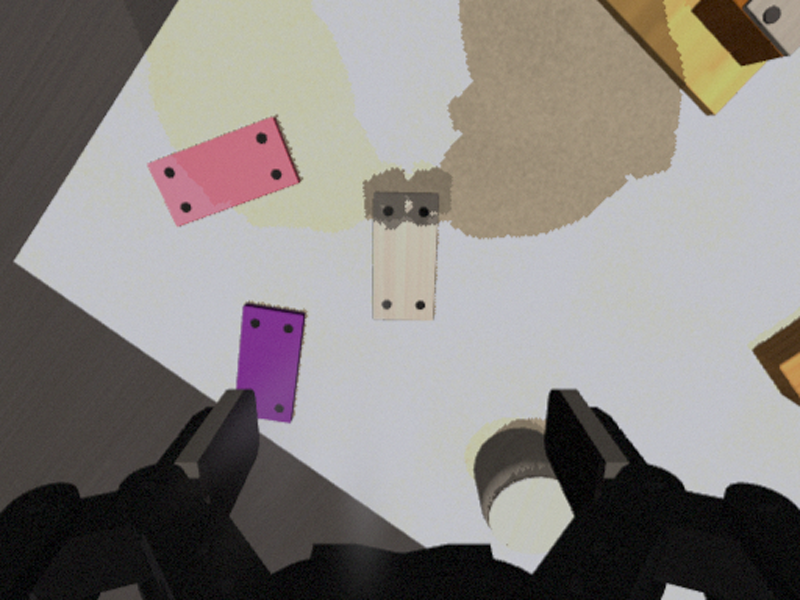

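Bare plate corners at about (372,192), (439,192), (434,320), (373,320). Its dots are at (388,211), (424,212), (387,305), (420,305). The purple plate is clear on the left.

```bash
python3 - <<'E'
from h import *
import pickle
o,w=pickle.load(open('w3.pkl','rb')); s=512/800; T=tcp(o)
P=[np.array([ray(w,np.array(p)*s,.008) for p in q]) for q in ([(372,192),(439,192),(434,320),(373,320)],[(388,211),(424,212),(420,305),(387,305)])]
for q in P:
    c=q.mean(0); d=(q[0]+q[1]-q[2]-q[3])/2; t=T.T@(c-o['ee_pos']); dt=T.T@d
    print(c.round(4),'len',np.linalg.norm(d),'wid',np.linalg.norm((q[0]+q[3]-q[1]-q[2])/2),'tool off',t.round(4),'turn rad',np.arctan2(dt[1],dt[0]).round(4))
E
```

```text
[ 0.5079 -0.2959  0.008 ] len 0.09050219742522171 wid 0.04427040401952262 tool off [0.0003 0.0016 0.1938] turn rad 0.0137
[ 0.5085 -0.2964  0.008 ] len 0.06625826147815178 wid 0.02389798255953937 tool off [-0.0004  0.0017  0.1938] turn rad 0.0245
```

{"op": "play_rows", "data": {
  "steps": [
    [[-0.002, 0.0005, 0.03, 0.009], [-0.002, 0.0005, 0.03, 0.009], [-0.002, 0.0006, 0.03, 0], [0, 0, 0.03, 0], [0, 0, 0.03, 0]]
  ],
  "gripper": 0.062,
  "squeeze": 40
}}

```text
time: 8.68
ee_pos: [0.512, -0.3006, 0.0502]
tcp_rot: [180.0, 0.0, 131.1]
wrist_force: [0.2, 0.5, 0.4]
opening: 0.0622
grasp_force: 0.0
```

{"op": "play_rows", "data": {
  "steps": [
    [[0, 0, 0.025, 0], [0, 0, 0.015, 0], [0, 0, 0.007, 0], [0, 0, 0.003, 0], [0, 0, 0, 0]]
  ]
}}

```text
time: 9.1
ee_pos: [0.5121, -0.3007, 0.0015]
tcp_rot: [180.0, 0.0, 131.0]
wrist_force: [0.1, 0.5, 0.0]
opening: 0.062
grasp_force: 0.0
```

{"op": "play_rows", "data": {
  "steps": [
    [[0, 0, 0.0015, 0], [0, 0, 0, 0], [0, 0, 0, 0], [0, 0, 0, 0], [0, 0, 0, 0]]
  ],
  "gripper": 0.03,
  "squeeze": 50
}}

```text
time: 9.52
ee_pos: [0.513, -0.301, 0.0015]
tcp_rot: [179.9, 0.1, 131.0]
wrist_force: [1.0, 0.3, 5.7]
opening: 0.0419
grasp_force: 51.5
```

{"op": "play_rows", "data": {
  "steps": [
    [[0, 0, 0, 0], [0, 0, 0, 0], [0, 0, 0, 0], [0, 0, 0, 0], [0, 0, 0, 0]]
  ]
}}

```text
time: 9.93
ee_pos: [0.513, -0.301, 0.0015]
tcp_rot: [179.9, 0.1, 131.0]
wrist_force: [-0.2, 0.7, 5.9]
opening: 0.0417
grasp_force: 51.5
```

{"op": "play_rows", "data": {
  "steps": [
    [[0, 0, -0.01, 0], [0, 0, -0.02, 0], [0, 0, -0.03, 0], [0, 0, -0.03, 0], [0, 0, -0.02, -0.05]]
  ]
}}

```text
time: 10.35
ee_pos: [0.5123, -0.3008, 0.1133]
tcp_rot: [180.0, 0.1, 133.8]
wrist_force: [0.6, -0.5, -2.9]
opening: 0.042
grasp_force: 51.3
```

{"op": "play_rows", "data": {
  "steps": [
    [[0, 0, 0, -0.1], [0, 0, 0, -0.11], [0, 0, 0, -0.11], [0, 0, 0, -0.11], [0, 0, 0, -0.11]]
  ]
}}

```text
time: 10.77
ee_pos: [0.5118, -0.3005, 0.1103]
tcp_rot: [-180.0, -0.0, 165.1]
wrist_force: [0.4, 0.3, -2.5]
opening: 0.042
grasp_force: 51.3
```

{"op": "play_rows", "data": {
  "steps": [
    [[0, 0, 0, -0.11], [0, 0, 0, -0.11], [0, 0, 0, -0.084], [0, 0, 0, 0], [0, 0, 0, 0]]
  ]
}}

```text
time: 11.18
ee_pos: [0.5119, -0.3006, 0.1101]
tcp_rot: [-180.0, -0.0, -178.0]
wrist_force: [0.2, -0.1, -2.3]
opening: 0.0419
grasp_force: 51.3
```

{"op": "play_rows", "data": {
  "steps": [
    [[0, 0.02, 0, 0], [0, 0.03, 0, 0], [0, 0.035, 0, 0], [0, 0.035, 0, 0], [0, 0.035, 0, 0]]
  ]
}}

```text
time: 11.6
ee_pos: [0.5056, -0.1444, 0.11]
tcp_rot: [-180.0, -0.0, -178.0]
wrist_force: [0.3, -0.1, -2.4]
opening: 0.0419
grasp_force: 51.4
```

{"op": "play_rows", "data": {
  "steps": [
    [[0.001, 0.035, 0, 0], [0.001, 0.03, 0, 0], [0.001, 0.025, 0, 0], [0.001, 0.015, 0, 0], [0, 0.005, 0, 0]]
  ]
}}

```text
time: 12.02
ee_pos: [0.4975, -0.0338, 0.1102]
tcp_rot: [180.0, 0.0, -177.8]
wrist_force: [0.1, -0.6, -3.1]
opening: 0.0423
grasp_force: 51.4
```

```bash
python3 - <<'E'
from h import *
from workcell import bot
o=bot.get_obs(); print(o['q'].round(1),o['ee_pos'],o['tcp_rot'],o['opening'],o['grasp_force'])
w=bot.camera('wrist'); cv2.imwrite('pics/w4.png',cv2.resize(w['img'],(800,600),interpolation=cv2.INTER_CUBIC))
import pickle; pickle.dump((o,w),open('w4.pkl','wb'))
E
```

```text
[ -3.9  -2.7 -11.1  81.6   0.   -6.1] [ 0.49754541 -0.03383965  0.110189  ] [ 1.79980090e+02  1.25261333e-02 -1.77846187e+02] 0.04231308252258222 51.44837200641632
```

View pics/w4.png

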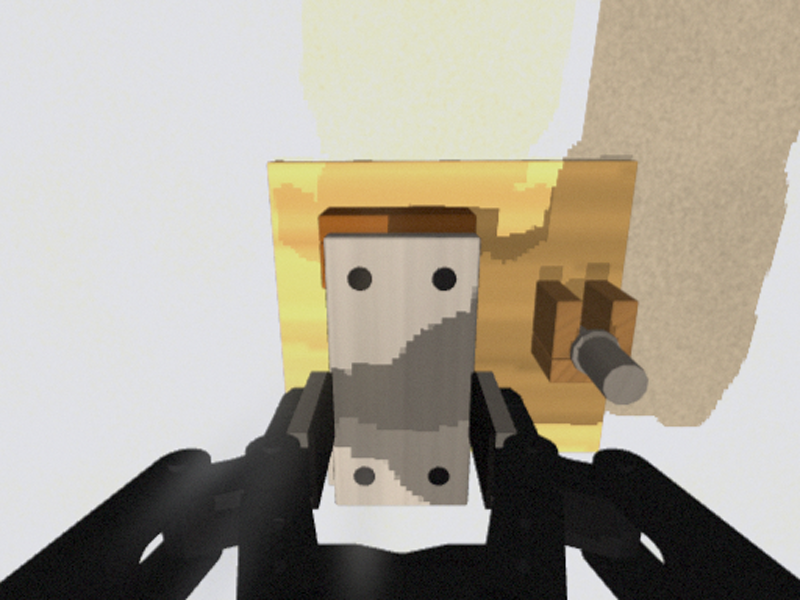

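Plate is held level and square, with corners at (326,236), (479,236), (468,505), (334,505). The pin stands in the notch.

```bash
python3 - <<'E'
from h import *
import pickle
o,w=pickle.load(open('w4.pkl','rb')); s=512/800; T=tcp(o); z=o['ee_pos'][2]+.0065
q=np.array([ray(w,np.array(p)*s,z) for p in [(326,236),(479,236),(468,505),(334,505)]])
t=(q-o['ee_pos'])@T; print(t.round(4),t.mean(0).round(4))
for f in ('tray.npy','tray2.npy'):
    p=np.load(f); c,sn=np.cos(p[2]),np.sin(p[2]); M=np.array([[c,sn],[-sn,c]]); print(((q[:,:2]-p[:2])@M.T).round(4).tolist(), (M@(o['ee_pos'][:2]-p[:2])).round(4))
# check wall outer corner in this view & pin collar
E
```

```text
[[ 0.0527 -0.0216 -0.0065]
 [ 0.0527  0.0206 -0.0065]
 [-0.0369  0.0212 -0.0065]
 [-0.0368 -0.0231 -0.0065]] [ 0.0079 -0.0007 -0.0065]
[[-0.0604, -0.0196], [-0.0604, 0.0226], [0.0292, 0.0233], [0.0292, -0.021]] [-0.0077  0.002 ]
[[-0.0608, -0.0188], [-0.0606, 0.0234], [0.0289, 0.0237], [0.0287, -0.0206]] [-0.008   0.0026]
```

{"op": "play_rows", "data": {
  "steps": [
    [[-0.001, -0.001, 0.01, 0], [-0.001, -0.001, 0.015, 0], [-0.001, 0, 0.015, 0], [-0.001, 0, 0.013, 0], [0, 0, 0.007, 0]]
  ]
}}

```text
time: 12.48
ee_pos: [0.5012, -0.039, 0.0474]
tcp_rot: [-180.0, -0.1, -178.0]
wrist_force: [-0.8, 0.3, 0.1]
opening: 0.0422
grasp_force: 51.8
```

{"op": "play_rows", "data": {
  "steps": [
    [[0, 0, 0, 0], [0, 0, 0, 0], [0, 0, 0, 0], [0, 0, 0, 0], [0, 0, 0, 0]]
  ],
  "squeeze": 25
}}

```text
time: 12.9
ee_pos: [0.5023, -0.0379, 0.0505]
tcp_rot: [-180.0, 0.1, -177.8]
wrist_force: [-0.1, 0.1, -2.6]
opening: 0.0419
grasp_force: 51.4
```

{"op": "play_rows", "data": {
  "steps": [
    [[0, 0, 0.003, 0], [0, 0, 0.002, 0], [0, 0, 0.002, 0], [0, 0, 0.001, 0], [0, 0, 0, 0]]
  ]
}}

```text
time: 13.32
ee_pos: [0.5019, -0.0375, 0.0415]
tcp_rot: [180.0, -0.0, -177.8]
wrist_force: [1.3, 2.3, -3.5]
opening: 0.0419
grasp_force: 51.3
```

{"op": "play_rows", "data": {
  "steps": [
    [[0, 0.001, -0.003, 0], [0, 0.001, 0, 0], [0, 0, 0, 0], [0, 0, 0, 0], [0, 0, 0, 0]]
  ],
  "gripper": 0.03,
  "squeeze": 22
}}

```text
time: 13.73
ee_pos: [0.5019, -0.0358, 0.0448]
tcp_rot: [-180.0, -0.0, -177.8]
wrist_force: [0.6, 0.4, -3.1]
opening: 0.042
grasp_force: 51.4
```

{"op": "play_rows", "data": {
  "steps": [
    [[0, 0, 0.003, 0], [0, 0, 0.001, 0], [0, 0, 0.001, 0], [0, 0, 0.001, 0], [0, 0, 0, 0]]
  ]
}}

```text
time: 14.15
ee_pos: [0.5022, -0.0358, 0.0393]
tcp_rot: [-180.0, 0.0, -177.8]
wrist_force: [0.8, 0.6, 5.1]
opening: 0.0418
grasp_force: 52.2
```

{"op": "play_rows", "data": {
  "steps": [
    [[0, 0, 0.001, 0], [0, 0, 0.001, 0], [0, 0, 0, 0], [0, 0, 0, 0], [0, 0, 0, 0]]
  ]
}}

```text
time: 14.57
ee_pos: [0.5023, -0.0358, 0.0382]
tcp_rot: [-180.0, 0.1, -177.8]
wrist_force: [-2.6, -0.4, 11.6]
opening: 0.042
grasp_force: 52.8
```

```bash
python3 - <<'E'
from h import *
from workcell import bot
o=bot.get_obs(); print(o['ee_pos'],o['wrist_force'],o['torque'])
c=bot.camera('side'); P=proj(c,[[.5055,-.036,.04]])[0].astype(int); print(P)
im=c['img'][P[1]-40:P[1]+30,P[0]-50:P[0]+50]; a=cv2.resize(im,(600,420),interpolation=cv2.INTER_CUBIC)
w=bot.camera('wrist'); cv2.imwrite('pics/w5.png',np.hstack([a[:, :400],cv2.resize(w['img'][100:370,130:387],(400,420),interpolation=cv2.INTER_CUBIC)]))
E
```

```text
[ 0.50233565 -0.03582915  0.03823777] [-2.64514681 -0.36605274 11.63136564] [0.02528967 1.03257815 0.00622777]
[241 211]
```

View pics/w5.png

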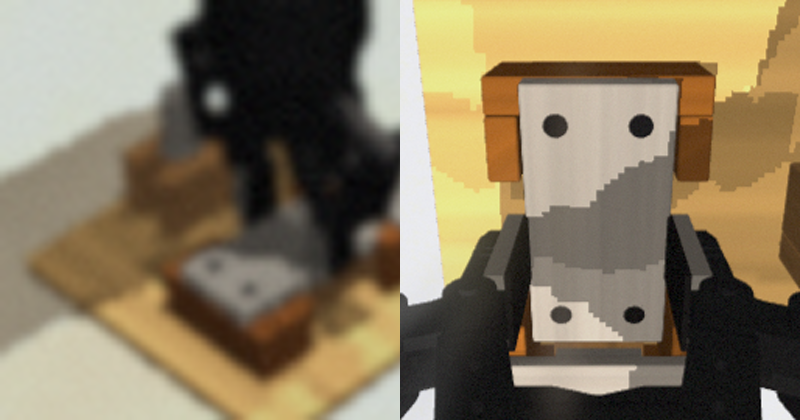

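{"op": "play_rows", "data": {
  "steps": [
    [[-0.001, 0, 0, 0], [-0.001, 0, 0, 0], [-0.001, 0, 0, 0], [-0.001, 0, 0, 0], [-0.001, 0, 0, 0]]
  ]
}}

```text
time: 15.08
ee_pos: [0.5056, -0.0357, 0.038]
tcp_rot: [-180.0, -0.1, -177.8]
wrist_force: [-12.2, -0.6, 16.5]
opening: 0.0421
grasp_force: 53.4
```

{"op": "play_rows", "data": {
  "steps": [
    [[-0.001, 0, 0, 0], [-0.001, 0, 0, 0], [-0.001, 0, 0, 0], [0, 0, 0, 0], [0, 0, 0, 0]]
  ]
}}

```text
time: 15.5
ee_pos: [0.5088, -0.0356, 0.038]
tcp_rot: [-180.0, -0.1, -177.8]
wrist_force: [-9.7, -0.4, 14.8]
opening: 0.0419
grasp_force: 53.3
```

{"op": "play_rows", "data": {
  "steps": [
    [[-0.001, 0, 0, 0], [-0.001, 0, 0, 0], [-0.001, 0, 0, 0], [-0.001, 0, 0, 0], [0, 0, 0, 0]]
  ]
}}

```text
time: 15.92
ee_pos: [0.5116, -0.0355, 0.0378]
tcp_rot: [-180.0, -0.2, -177.8]
wrist_force: [-16.0, 0.4, 19.8]
opening: 0.0417
grasp_force: 53.7
```

{"op": "play_rows", "data": {
  "steps": [
    [[-0.001, 0, 0, 0], [-0.001, 0, 0, 0], [-0.001, 0, 0, 0], [0, 0, 0, 0], [0, 0, 0, 0]]
  ]
}}

```text
time: 16.33
ee_pos: [0.5152, -0.0353, 0.036]
tcp_rot: [-180.0, -0.2, -177.8]
wrist_force: [-6.0, -2.2, 1.1]
opening: 0.0417
grasp_force: 51.8
```

```bash
python3 - <<'E'
from h import *
from workcell import bot
o=bot.get_obs(); print(o['ee_pos'],o['wrist_force'],o['torque'])
w=bot.camera('wrist'); cv2.imwrite('pics/w6.png',cv2.resize(w['img'],(800,600),interpolation=cv2.INTER_CUBIC))
import pickle; pickle.dump((o,w),open('w6.pkl','wb'))
E
```

```text
[ 0.51517629 -0.03529914  0.03597709] [-6.03030811 -2.15017445  1.05148073] [-0.22597016  1.24286085  0.00199856]
```

View pics/w6.png

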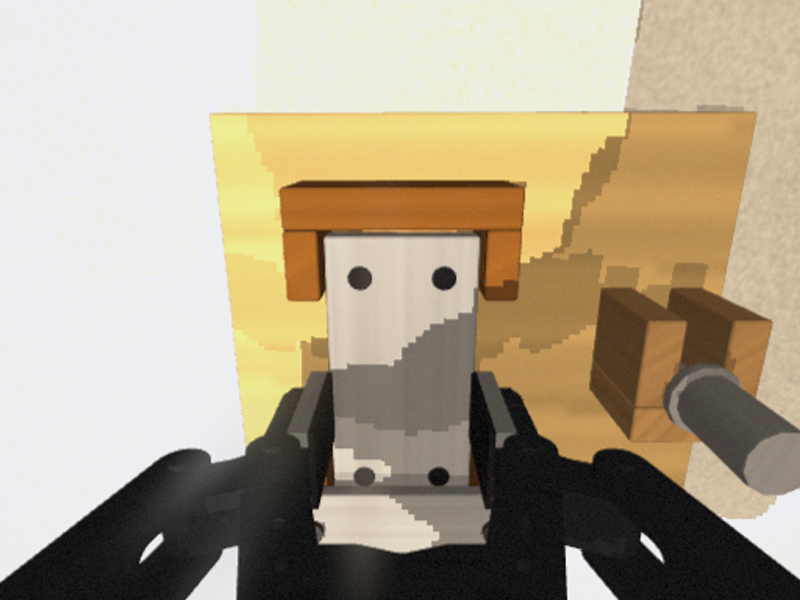

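Plate end cleared the wall (gap visible at v≈232) and dropped in. Next: press it down, then release.

{"op": "play_rows", "data": {
  "steps": [
    [[0, 0, 0.001, 0], [0, 0, 0.001, 0], [0, 0, 0.001, 0], [0, 0, 0, 0], [0, 0, 0, 0]]
  ]
}}

```text
time: 16.8
ee_pos: [0.5154, -0.0353, 0.0354]
tcp_rot: [-180.0, -0.1, -177.8]
wrist_force: [-15.7, 0.1, 21.1]
opening: 0.0421
grasp_force: 53.9
```

{"op": "play_rows", "data": {
  "steps": [
    [[0, 0, 0, 0], [0, 0, 0, 0], [0, 0, 0, 0], [0, 0, 0, 0], [0, 0, 0, 0]]
  ],
  "gripper": 0.07
}}

```text
time: 17.22
ee_pos: [0.5169, -0.0352, 0.0336]
tcp_rot: [180.0, -0.0, -177.8]
wrist_force: [-1.1, -0.3, 0.2]
opening: 0.0701
grasp_force: 0.0
```

{"op": "play_rows", "data": {
  "steps": [
    [[0, 0, -0.01, 0], [0, 0, -0.02, 0], [0, 0, -0.03, 0], [0, 0, -0.03, 0], [0, 0, -0.03, 0]]
  ]
}}

```text
time: 17.63
ee_pos: [0.5166, -0.0352, 0.1558]
tcp_rot: [180.0, 0.0, -177.8]
wrist_force: [0.5, -0.9, -0.4]
opening: 0.0699
grasp_force: 0.0
```

{"op": "play_rows", "data": {
  "steps": [
    [[0, 0, -0.02, 0], [0, 0, 0, 0], [0, 0, 0, 0], [0, 0, 0, 0], [0, 0, 0, 0]]
  ]
}}

```text
time: 18.05
ee_pos: [0.5164, -0.0352, 0.1727]
tcp_rot: [180.0, -0.1, -177.8]
wrist_force: [-0.0, 0.1, 0.1]
opening: 0.07
grasp_force: 0.0
```

```bash
python3 - <<'E'
from h import *
from workcell import bot
o=bot.get_obs(); print(o['ee_pos'],o['tcp_rot'],o['wrist_force'])
w=bot.camera('wrist'); cv2.imwrite('pics/w7.png',cv2.resize(w['img'],(800,600),interpolation=cv2.INTER_CUBIC))
import pickle; pickle.dump((o,w),open('w7.pkl','wb'))
E
```

```text
[ 0.51640553 -0.03516029  0.1727482 ] [ 1.79990607e+02 -9.84262163e-02 -1.77809431e+02] [-0.02762656  0.09839102  0.08725294]
```

View pics/w7.png

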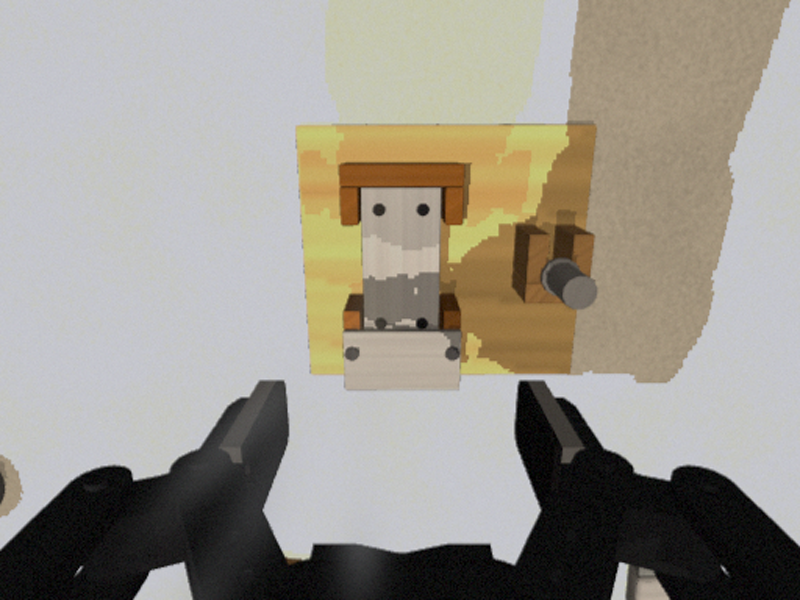

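Plate lies inside the wall and under the lip, dots at (379,209), (423,209), (380,323), (421,323), and the pin stands in the notch. The viewing budget is used up, so I'll work numerically from here.

```bash
python3 - <<'E'
from h import *
import pickle
from scipy.optimize import least_squares
o,w=pickle.load(open('w7.pkl','rb')); s=512/800
g=cv2.cvtColor(w['img'],cv2.COLOR_BGR2GRAY).astype(float)
px=[]
for u,v in [(379,209),(423,209),(380,323),(421,323)]:
    u,v=u*s,v*s; y,x=np.mgrid[int(v)-5:int(v)+6,int(u)-5:int(u)+6]; m=np.clip(75-g[y,x],0,None); m[np.hypot(x-u,y-v)>4]=0
    px.append(((m*x).sum()/m.sum(),(m*y).sum()/m.sum()))
px=np.array(px); print((px/s).round(1).tolist())
p=np.array([.5055,-.0358,np.radians(2.2)]); c,sn=np.cos(p[2]),np.sin(p[2])
def W(L): return np.c_[p[0]+c*L[:,0]-sn*L[:,1],p[1]+sn*L[:,0]+c*L[:,1],L[:,2]]
for z in (.042,.045,.048):
    q=np.array([ray(w,a,z)[:2]-p[:2] for a in px])@np.array([[c,-sn],[sn,c]]); print(z,(q*1000).round(1).tolist())
L=np.array([(-57,-34,40),(-57,34,40),(35,-34,51),(35,34,51),(72,-34,51),(72,34,51)])/1000.
print((proj(w,W(L))/s).round(1).tolist(),'vs (340,164),(466,164),(343,332),(460,332),(344,390),(460,390)')
E
```

```text
[[378.5, 209.3], [422.5, 209.2], [380.7, 323.0], [421.4, 323.1]]
0.042 [[-32.1, -13.0], [-32.2, 11.1], [33.9, -12.6], [34.0, 11.2]]
0.045 [[-32.5, -12.8], [-32.5, 10.9], [32.8, -12.5], [32.9, 11.1]]
0.048 [[-32.9, -12.7], [-32.9, 10.8], [31.7, -12.3], [31.8, 11.0]]
[[338.7, 162.0], [465.8, 161.9], [342.6, 330.2], [462.0, 330.2], [344.8, 388.8], [459.7, 388.7]] vs (340,164),(466,164),(343,332),(460,332),(344,390),(460,390)
```

{"op": "play_rows", "data": {
  "steps": [
    [[0.0026, 0.0324, -0.006, 0], [0.0026, 0.0324, -0.006, 0], [0.0026, 0.0324, -0.006, 0], [0.0026, 0.0324, -0.006, 0], [0.0026, 0.0324, -0.006, 0]]
  ],
  "gripper": 0.0854
}}

```text
time: 18.52
ee_pos: [0.4969, 0.1275, 0.2032]
tcp_rot: [-180.0, -0.1, -177.8]
wrist_force: [0.1, 0.4, -0.7]
opening: 0.0856
grasp_force: 0.0
```

{"op": "play_rows", "data": {
  "steps": [
    [[0.0026, 0.0324, 0, 0], [0.0026, 0.0324, 0, 0], [0.0026, 0.0324, 0, 0], [0.0026, 0.0324, 0, 0], [0.0026, 0.0324, 0, 0]]
  ]
}}

```text
time: 18.93
ee_pos: [0.4777, 0.289, 0.2029]
tcp_rot: [-180.0, -0.1, -177.8]
wrist_force: [1.2, -0.6, -0.1]
opening: 0.0852
grasp_force: 0.0
```

{"op": "play_rows", "data": {
  "steps": [
    [[0, 0, 0, -0.105], [0, 0, 0, -0.105], [0, 0, 0, -0.105], [0, 0, 0, -0.105], [0, 0, 0, -0.105]]
  ]
}}

```text
time: 19.35
ee_pos: [0.4781, 0.2875, 0.2027]
tcp_rot: [180.0, -0.1, -147.4]
wrist_force: [-0.4, 0.4, 0.4]
opening: 0.0851
grasp_force: 0.0
```

{"op": "play_rows", "data": {
  "steps": [
    [[0, 0, 0, -0.105], [0, 0, 0, -0.105], [0, 0, 0, -0.105], [0, 0, 0, 0], [0, 0, 0, 0]]
  ]
}}

```text
time: 19.77
ee_pos: [0.4783, 0.2874, 0.2031]
tcp_rot: [180.0, -0.1, -129.9]
wrist_force: [-0.4, 0.0, 0.4]
opening: 0.0856
grasp_force: 0.0
```

```bash
cat > sad.py <<'E'
from h import *
from workcell import bot
from scipy.optimize import minimize
import itertools
def edges(dz=0):
    S=[]
    def rect(a,b,z): q=[(-a,-b,z),(a,-b,z),(a,b,z),(-a,b,z)]; return [(q[i],q[(i+1)%4]) for i in range(4)]
    S+=rect(20,6,51)+rect(20,6,25)+rect(22,31,25)
    return [np.linspace(*map(np.array,e),40)/1000. for e in S]
def fit(w,x0,z0=0,rng=.012,ar=.25,seed=0):
    g=cv2.cvtColor(w['img'],cv2.COLOR_BGR2GRAY).astype(np.float32)
    E=edges()
    def mk(sig):
        b=cv2.GaussianBlur(g,(0,0),sig); return cv2.Sobel(b,cv2.CV_32F,1,0),cv2.Sobel(b,cv2.CV_32F,0,1)
    def cost(p,G):
        t=0; c,s=np.cos(p[2]),np.sin(p[2])
        for L in E:
            P=np.c_[p[0]+c*L[:,0]-s*L[:,1],p[1]+s*L[:,0]+c*L[:,1],L[:,2]+z0]; u=proj(w,P); d=u[-1]-u[0]; l=np.hypot(*d)
            if l<4: continue
            n=np.array([-d[1],d[0]])/l; m=u.astype(np.float32)
            gx,gy=[cv2.remap(k,m[:,0:1],m[:,1:2],cv2.INTER_LINEAR)[:,0] for k in G]
            t+=l*min(abs(np.mean(gx*n[0]+gy*n[1])),40)
        return -t
    out=[]
    from scipy.optimize import differential_evolution
    r=differential_evolution(cost,[(x0[0]-rng,x0[0]+rng),(x0[1]-rng,x0[1]+rng),(x0[2]-ar,x0[2]+ar)],args=(mk(2.0),),seed=seed,popsize=15,maxiter=60,tol=1e-6)
    return minimize(cost,r.x,args=(mk(1.0),),method='Nelder-Mead',options=dict(initial_simplex=[r.x,r.x+[.001,0,0],r.x+[0,.001,0],r.x+[0,0,.02]],xatol=1e-5)),r
E
cat > run.py <<'E'
from sad import *
import pickle
o=bot.get_obs(); print(o['ee_pos'],o['tcp_rot']); w=bot.camera('wrist'); pickle.dump((o,w),open('w8.pkl','wb')); T=tcp(o)
for s in (0,1):
    r,r0=fit(w,[.478,.288,np.radians(50)],rng=.02,seed=s); p=r.x
    t=T.T@(np.r_[p[:2],.025]-o['ee_pos']); d=T.T@np.array([np.cos(p[2]),np.sin(p[2]),0])
    print(p[:2],np.degrees(p[2]),r.fun,r0.fun,'tool off',t.round(4),'turn',np.arctan(d[1]/d[0]).round(4))
E
python3 run.py
```

```text
[0.47831767 0.28741087 0.20305451] [ 1.79978835e+02 -6.74413424e-02 -1.29870831e+02]
[0.47660275 0.29684498] 48.846317357904496 -13793.567827512887 -11439.681445193408 tool off [-0.0064  0.0073  0.178 ] turn 0.0224
[0.47657779 0.29684851] 48.88335996011169 -13798.656478877958 -11439.38706779185 tool off [-0.0063  0.0073  0.178 ] turn 0.0217
```

```bash
python3 - <<'E'
from sad import *
import pickle
c=bot.camera('top'); o,w=pickle.load(open('w8.pkl','rb'))
p=[.4766,.2968,np.radians(48.85)]; cc,s=np.cos(p[2]),np.sin(p[2])
L=np.array([(22,-31,25),(-22,-31,25),(22,-31,0),(-22,-31,0),(22,31,25),(-22,31,25),(20,-6,51),(-20,-6,51),(20,-6,25),(-20,-6,25),(20,6,51),(-20,6,51)])/1000.
P=np.c_[p[0]+cc*L[:,0]-s*L[:,1],p[1]+s*L[:,0]+cc*L[:,1],L[:,2]]
print(((proj(c,P)-[120,215])*10).round(0).tolist())
# wrist: ascii darkness map of rectangle around the model
q=proj(w,P); print(q.round(0).tolist())
g=cv2.cvtColor(w['img'],cv2.COLOR_BGR2GRAY); a,b=q.min(0).astype(int)-14,q.max(0).astype(int)+14
print(a,b); sub=g[a[1]:b[1]:3,a[0]:b[0]:3]
for r in sub: print(''.join('%x'%(v>>4) for v in r))
E
```

```text
[[248.0, 92.0], [363.0, 189.0], [267.0, 93.0], [380.0, 188.0], [110.0, 256.0], [224.0, 354.0], [176.0, 164.0], [282.0, 254.0], [198.0, 163.0], [301.0, 251.0], [149.0, 196.0], [254.0, 286.0]]
[[234.0, 196.0], [234.0, 155.0], [236.0, 189.0], [236.0, 151.0], [293.0, 197.0], [295.0, 156.0], [258.0, 203.0], [259.0, 163.0], [258.0, 194.0], [259.0, 157.0], [270.0, 203.0], [272.0, 163.0]]
[220 136] [308 216]
bcbccbbbbbbbbbbbbbbbbbbbbbbbbb
ccbbcbbbbbbbbbbbbbbbbbbbbbbbbc
cbccbbbbbbbbbbbbbbbbbbbbbbbbbb
bbbbbcbbbbbcbbbbbbbbbbbbbbbbbb
cbcbccccbbbbbbccbcbbcbbbbbbbbb
bcbbcbcbbbbbbbcbbbbbbccbbbbbbb
cbbbcc77bbbbbbbbbbbbbbbbbbbbbb
cbbbbb65567888888aa88bb45bbbbb
ccccccbbccbbbb999abbbbbbbacccc
cbcbccbccccbbb5555bbbbbbbabbcb
bccccccbcbbbccaaaaabbcbbb9bbbb
bbbbcbccbcbcccbbbb7bbbbcb9cccc
cbbbcbbbbccbbccbcb7bbbbcbabcbb
ccbbcbcbcbcbcabbcc6bbbbbb9bbbc
bccccabbbbbccabbbb8cbcbbbbbcbb
bbcbcacbbbbccabbbb8ccbbbbbcbbc
bbcbbabbbcbbc8bbcbabbcbcbbccba
cbbccacbbbbbc8bcbbabcbbbcbcb99
bbcbcabbbbcbc7bccbbbbbbbbbbb99
cbbbbabbbbbbb7cbbabbcb99999989
ccbbc9cbbbbcb7bbb9b99787798988
bbbbb998898887bbc9887887799999
c9899999999988bbb8998889899998
b8999999999988a998889999899988
c99999998998988899999999989998
b99999999999998898989999999898
b99999999989988889889999999889
```

{"op": "play_rows", "data": {
  "steps": [
    [[-0.0021, 0.0025, 0.025, 0.011], [-0.0021, 0.0025, 0.03, 0.011], [-0.0021, 0.0025, 0.03, 0], [0, 0, 0.03, 0], [0, 0, 0.025, 0]]
  ],
  "gripper": 0.05
}}

```text
time: 20.28
ee_pos: [0.4762, 0.297, 0.0615]
tcp_rot: [180.0, -0.1, -131.1]
wrist_force: [0.6, -0.2, -0.2]
opening: 0.0499
grasp_force: 0.0
```

{"op": "play_rows", "data": {
  "steps": [
    [[0, 0, 0.015, 0], [0, 0, 0.01, 0], [0, 0, 0.006, 0], [0, 0, 0.002, 0], [0, 0, 0, 0]]
  ]
}}

```text
time: 20.7
ee_pos: [0.4771, 0.2974, 0.0312]
tcp_rot: [-180.0, 0.0, -131.0]
wrist_force: [-0.5, -0.2, -0.2]
opening: 0.0503
grasp_force: 0.0
```

{"op": "play_rows", "data": {
  "steps": [
    [[0, 0, 0, 0], [0, 0, 0, 0], [0, 0, 0, 0], [0, 0, 0, 0], [0, 0, 0, 0]]
  ],
  "gripper": 0,
  "squeeze": 50
}}

```text
time: 21.12
ee_pos: [0.4774, 0.2976, 0.0318]
tcp_rot: [-180.0, 0.1, -130.9]
wrist_force: [-0.7, -0.6, 6.1]
opening: 0.0107
grasp_force: 49.7
```

{"op": "play_rows", "data": {
  "steps": [
    [[0, 0, 0, 0], [0, 0, 0, 0], [0, 0, 0, 0], [0, 0, 0, 0], [0, 0, 0, 0]]
  ]
}}

```text
time: 21.53
ee_pos: [0.4774, 0.2976, 0.0318]
tcp_rot: [-180.0, 0.1, -130.9]
wrist_force: [-0.2, 0.3, 5.8]
opening: 0.011
grasp_force: 49.7
```

{"op": "play_rows", "data": {
  "steps": [
    [[0, 0, -0.01, 0], [0, 0, -0.02, 0], [0, 0, -0.025, 0], [0, 0, -0.025, 0], [0, 0, -0.02, 0]]
  ]
}}

```text
time: 21.95
ee_pos: [0.4769, 0.2972, 0.133]
tcp_rot: [-180.0, 0.0, -130.9]
wrist_force: [0.6, 1.3, -2.5]
opening: 0.0108
grasp_force: 48.8
```

{"op": "play_rows", "data": {
  "steps": [
    [[0, 0, 0, 0.08], [0, 0, 0, 0.11], [0, 0, 0, 0.11], [0, 0, 0, 0.11], [0, 0, 0, 0.11]]
  ]
}}

```text
time: 22.37
ee_pos: [0.4767, 0.2971, 0.1311]
tcp_rot: [-180.0, -0.0, -161.1]
wrist_force: [-0.2, 0.2, -2.1]
opening: 0.0106
grasp_force: 48.8
```

{"op": "play_rows", "data": {
  "steps": [
    [[0, 0, 0, 0.11], [0, 0, 0, 0.11], [0, 0, 0, 0.0785], [0, 0, 0, 0], [0, 0, 0, 0]]
  ]
}}

```text
time: 22.78
ee_pos: [0.4768, 0.2972, 0.131]
tcp_rot: [-180.0, -0.0, -177.7]
wrist_force: [0.7, -0.2, -1.2]
opening: 0.0112
grasp_force: 48.8
```

{"op": "play_rows", "data": {
  "steps": [
    [[-0.0017, -0.025, 0, 0], [-0.0017, -0.035, 0, 0], [-0.0017, -0.037, 0, 0], [-0.0017, -0.037, 0, 0], [-0.0017, -0.037, 0, 0]]
  ]
}}

```text
time: 23.2
ee_pos: [0.4915, 0.1252, 0.131]
tcp_rot: [-180.0, 0.0, -177.6]
wrist_force: [1.1, -0.2, -1.4]
opening: 0.011
grasp_force: 49.0
```

{"op": "play_rows", "data": {
  "steps": [
    [[-0.0017, -0.037, 0, 0], [-0.0017, -0.037, 0, 0], [-0.0017, -0.035, 0, 0], [-0.0017, -0.033, 0, 0], [-0.0016, -0.0213, 0, 0]]
  ]
}}

```text
time: 23.62
ee_pos: [0.5062, -0.039, 0.1311]
tcp_rot: [-180.0, 0.0, -177.7]
wrist_force: [-0.3, 0.7, -1.2]
opening: 0.011
grasp_force: 49.0
```

{"op": "play_rows", "data": {
  "steps": [
    [[0, 0, 0, 0], [0, 0, 0, 0], [0, 0, 0, 0], [0, 0, 0, 0], [0, 0, 0, 0]]
  ]
}}

```text
time: 24.03
ee_pos: [0.5064, -0.0353, 0.1308]
tcp_rot: [180.0, 0.0, -177.7]
wrist_force: [0.8, -0.0, -1.3]
opening: 0.0109
grasp_force: 49.1
```

```bash
cat > inhand.py <<'E'
from sad import *
import pickle
o=bot.get_obs(); print(o['ee_pos'],o['tcp_rot'],o['wrist_force'],o['opening']); w=bot.camera('wrist'); pickle.dump((o,w),open('w9.pkl','wb')); T=tcp(o)
z0=o['ee_pos'][2]-.0318
for s in (0,1):
    r,r0=fit(w,[*o['ee_pos'][:2],np.radians(2.2)],z0=z0,rng=.008,ar=.1,seed=s); p=r.x
    print(p[:2],np.degrees(p[2]),r.fun,'tool off',(T.T@(np.r_[p[:2],0]-o['ee_pos'])).round(4))
E
python3 inhand.py
```

```text
[ 0.50635394 -0.03525337  0.13084386] [ 1.79992439e+02  2.71124640e-04 -1.77721974e+02] [ 0.8192136  -0.04811634 -1.33084177] 0.010861138275859168
[ 0.50881059 -0.03592002] 1.8622921319606276 -28632.75212826521 tool off [-0.0024 -0.0008  0.1308]
[ 0.50887596 -0.03589092] 1.6785690539645095 -28629.516441483218 tool off [-0.0025 -0.0008  0.1308]
```

```bash
python3 - <<'E'
from h import *
import pickle
o,w=pickle.load(open('w9.pkl','rb')); T=tcp(o); g=cv2.GaussianBlur(cv2.cvtColor(w['img'],cv2.COLOR_BGR2GRAY),(3,3),0)
zb=o['ee_pos'][2]-.0318
P=lambda x,y,z: proj(w,(o['ee_pos']+T@np.array([x,y,0]))*[1,1,0]+[0,0,zb+z])[0]
for y in (-.027,-.02,.02,.027):
    print('y',y)
    for nm,z,x0 in (('far -22 z25',.025,-.022),('near +22 z25',.025,.022),('near +22 z0',0,.022)):
        xs=np.arange(x0-.006,x0+.0065,.001); print(nm,[int(g[tuple(np.round(P(x,y,z))[::-1].astype(int))]) for x in xs])
for nm,x0 in (('rib far',-.02),('rib near',.02)):
    print(nm,[int(g[tuple(np.round(P(x,0,.051))[::-1].astype(int))]) for x in np.arange(x0-.006,x0+.0065,.001)])
a=P(.0,0,.03).astype(int); sub=g[a[1]-75:a[1]+75:4,a[0]-80:a[0]+80:3]; print(a)
for r in sub: print(''.join('%x'%(v>>4) for v in r))
E
```

```text
y -0.027
far -22 z25 [20, 22, 22, 24, 25, 23, 25, 25, 27, 29, 91, 192, 208]
near +22 z25 [208, 209, 210, 199, 130, 92, 91, 86, 84, 86, 91, 123, 186]
near +22 z0 [82, 89, 97, 156, 181, 197, 198, 199, 200, 205, 207, 210, 210]
y -0.02
far -22 z25 [37, 38, 38, 40, 39, 41, 40, 38, 38, 38, 37, 40, 39]
near +22 z25 [207, 208, 209, 198, 131, 126, 186, 196, 193, 192, 193, 194, 196]
near +22 z0 [193, 191, 192, 194, 195, 196, 198, 199, 200, 204, 206, 209, 209]
y 0.02
far -22 z25 [14, 15, 15, 16, 18, 22, 18, 15, 14, 12, 13, 14, 12]
near +22 z25 [117, 119, 117, 114, 99, 97, 127, 119, 122, 122, 122, 128, 132]
near +22 z0 [117, 131, 130, 131, 132, 133, 132, 131, 120, 113, 117, 119, 118]
y 0.027
far -22 z25 [15, 16, 15, 15, 15, 12, 16, 16, 27, 56, 145, 147, 148]
near +22 z25 [117, 118, 116, 115, 98, 90, 90, 94, 111, 119, 129, 131, 133]
near +22 z0 [79, 81, 81, 97, 129, 132, 133, 134, 135, 140, 146, 147, 148]
rib far [219, 219, 220, 220, 215, 159, 147, 149, 149, 149, 148, 148, 149]
rib near [118, 120, 119, 117, 95, 82, 82, 82, 83, 83, 83, 83, 85]
[258 251]
ddccccccccccccccbba88888889aaaaaaab967779888
[... 1345 characters left out ...]
22234643377777776016521100013899dddddddd
ddddddddd311122223344337777777611510110011105adddddddd
bddddddd7111122223333337777777611101011111001addddddd7
37ddddb5211111223233323777777761110110010010139cdddc11
347432211111112223332237777777611101000011101111125600
332222111111112222332238888888711000010000110010000110
332222111111112222332248999999711001101101101100100010
322221111111112222332249999999811100001101100101011001
322211111111112222232259999999811100000000100110010001
222111111111112222232269999999811100100000011011011011
2221111101111122222322adddddddd31101100011011000001111
2211111111011122222332bdddddddd42100001011100010111111
211111111111112222237dddddddddddc100110110100110101111
```

```bash
python3 - <<'E'
from h import *
import pickle
p=np.array([.506,-.0358,np.radians(2.2)]); c,s=np.cos(p[2]),np.sin(p[2])
for f in ('w7.pkl','w9.pkl'):
    o,w=pickle.load(open(f,'rb')); g=cv2.GaussianBlur(cv2.cvtColor(w['img'],cv2.COLOR_BGR2GRAY),(3,3),0).astype(np.float32)
    def prof(x0,y,z,r=.007):
        xs=np.arange(x0-r,x0+r,.0005); P=np.c_[p[0]+c*xs-s*y,p[1]+s*xs+c*y,0*xs+z]; u=proj(w,P).astype(np.float32)
        v=cv2.remap(g,u[:,0:1],u[:,1:2],cv2.INTER_LINEAR)[:,0]; d=np.gradient(v); i=np.argsort(-abs(d))[:3]; return [(round(float(xs[k]-x0)*1000,1),int(d[k])) for k in i]
    print(f)
    for nm,x0,ys,z in (('wall out',-.057,(-.031,-.028,.028,.031),.04),('cheek end',-.024,(-.031,-.029,-.027,.027,.029,.031),.04),('lipcheek',.024,(-.031,-.029,.029,.031),.046),('lip edge',.035,(-.03,-.01,.01,.03),.051),('lip end',.072,(-.02,0,.02),.051)):
        print(nm,[prof(x0,y,z) for y in ys])
E
```

```text
w7.pkl
wall out [[(-0.5, -20), (-1.0, -17), (0.0, -15)], [(-1.0, -20), (-0.5, -20), (-1.5, -14)], [(-0.5, -20), (-1.0, -19), (-1.5, -13)], [(-0.5, -20), (0.0, -17), (-1.0, -15)]]
cheek end [[(0.5, 19), (0.0, 18), (1.0, 15)], [(0.5, 20), (0.0, 18), (1.0, 15)], [(0.0, 21), (0.5, 18), (-0.5, 17)], [(0.0, 21), (0.5, 17), (-0.5, 17)], [(0.0, 23), (0.5, 19), (-0.5, 18)], [(0.0, 23), (-0.5, 19), (0.5, 18)]]
lipcheek [[(0.0, 11), (0.5, 11), (1.0, 9)], [(0.0, 11), (0.5, 10), (1.0, 8)], [(0.5, 5), (0.0, 5), (1.0, 4)], [(-6.0, -5), (-5.5, -5), (-3.5, -5)]]
lip edge [[(0.0, 19), (0.5, 19), (-0.5, 16)], [(0.5, 18), (0.0, 17), (-0.5, 14)], [(-0.5, 23), (0.0, 23), (0.5, 20)], [(0.0, 9), (-0.5, 9), (0.5, 8)]]
lip end [[(0.5, 5), (1.0, 5), (0.0, 4)], [(0.5, 4), (0.0, 3), (1.0, 3)], [(0.5, 4), (0.0, 4), (1.0, 4)]]
w9.pkl
wall out [[(-1.0, -31), (-1.5, -29), (-2.0, -20)], [(-2.0, -38), (-1.5, -33), (-2.5, -26)], [(-2.0, -38), (-1.5, -32), (-2.5, -27)], [(-1.5, -25), (-2.0, -24), (-1.0, -20)]]
cheek end [[(0.0, 25), (0.5, 22), (-0.5, 18)], [(0.0, 24), (0.5, 22), (-0.5, 18)], [(0.0, 24), (0.5, 22), (-0.5, 18)], [(0.0, 20), (2.0, -16), (-0.5, 16)], [(0.0, 16), (-0.5, 13), (2.0, -10)], [(0.0, 10), (0.5, 8), (-0.5, 7)]]
lipcheek [[(1.0, -19), (1.5, -17), (0.5, -15)], [(-2.0, -17), (-2.5, -16), (-1.5, -14)], [(0.5, 1), (0.0, 1), (2.5, -1)], [(-5.0, 1), (-7.0, -1), (-5.5, 0)]]
lip edge [[(4.0, -18), (4.5, -17), (3.5, -17)], [(-5.0, 15), (-4.5, 14), (-2.0, -13)], [(-7.0, -9), (6.5, -8), (-6.5, -8)], [(4.5, -17), (5.0, -16), (4.0, -14)]]
lip end [[(-7.0, -3), (-6.5, -3), (-6.0, -2)], [(6.5, 0), (-4.0, 0), (7.0, 0)], [(-7.0, -4), (-6.5, -3), (-6.0, -1)]]
```

{"op": "play_rows", "data": {
  "steps": [
    [[0.0013, 0, 0.008, 0], [0.0013, 0, 0.012, 0], [0, 0, 0.012, 0], [0, 0, 0.008, 0], [0, 0, 0.002, 0]]
  ]
}}

```text
time: 24.5
ee_pos: [0.5026, -0.0361, 0.0861]
tcp_rot: [180.0, -0.2, -177.8]
wrist_force: [-0.2, -1.2, -1.7]
opening: 0.0107
grasp_force: 49.1
```

{"op": "play_rows", "data": {
  "steps": [
    [[0, 0, 0, 0], [0, 0, 0, 0], [0, 0, 0, 0], [0, 0, 0, 0], [0, 0, 0, 0]]
  ]
}}

```text
time: 24.92
ee_pos: [0.5041, -0.0364, 0.0892]
tcp_rot: [-180.0, 0.0, -177.8]
wrist_force: [-0.6, -0.4, -1.6]
opening: 0.0106
grasp_force: 49.1
```

{"op": "play_rows", "data": {
  "steps": [
    [[0, 0.0008, 0.004, 0], [0, 0, 0.004, 0], [0, 0, 0.004, 0], [0, 0, 0.003, 0], [0, 0, 0.002, 0]]
  ]
}}

```text
time: 25.33
ee_pos: [0.5034, -0.0355, 0.071]
tcp_rot: [180.0, -0.1, -177.8]
wrist_force: [-0.9, 0.2, -1.0]
opening: 0.011
grasp_force: 49.1
```

{"op": "play_rows", "data": {
  "steps": [
    [[0, 0, 0.003, 0], [0, 0, 0.003, 0], [0, 0, 0.003, 0], [0, 0, 0.002, 0], [0, 0, 0, 0]]
  ]
}}

```text
time: 25.75
ee_pos: [0.5035, -0.0355, 0.0602]
tcp_rot: [180.0, -0.0, -177.8]
wrist_force: [0.4, 0.4, -1.9]
opening: 0.0109
grasp_force: 49.1
```

Legs are in the gaps with no contact. Lower to the seat.

{"op": "play_rows", "data": {
  "steps": [
    [[0, 0, 0.002, 0], [0, 0, 0.002, 0], [0, 0, 0.001, 0], [0, 0, 0.001, 0], [0, 0, 0, 0]]
  ]
}}

```text
time: 26.17
ee_pos: [0.5037, -0.0355, 0.0546]
tcp_rot: [180.0, -0.0, -177.8]
wrist_force: [-0.4, -0.1, -1.6]
opening: 0.0109
grasp_force: 49.1
```

{"op": "play_rows", "data": {
  "steps": [
    [[0, 0, 0.001, 0], [0, 0, 0.0005, 0], [0, 0, 0, 0], [0, 0, 0, 0], [0, 0, 0, 0]]
  ]
}}

```text
time: 26.58
ee_pos: [0.5039, -0.0355, 0.0538]
tcp_rot: [-180.0, 0.0, -177.8]
wrist_force: [-3.2, -0.2, 5.7]
opening: 0.0109
grasp_force: 50.0
```

{"op": "play_rows", "data": {
  "steps": [
    [[0, 0, 0, 0], [0, 0, 0, 0], [0, 0, 0, 0], [0, 0, 0, 0], [0, 0, 0, 0]]
  ],
  "gripper": 0.05
}}

```text
time: 27.0
ee_pos: [0.5038, -0.0355, 0.0532]
tcp_rot: [-180.0, -0.0, -177.8]
wrist_force: [0.6, 0.1, 0.5]
opening: 0.0501
grasp_force: 0.0
```

{"op": "play_rows", "data": {
  "steps": [
    [[0, 0, -0.01, 0], [0, 0, -0.02, 0], [0, 0, -0.03, 0], [0, 0, -0.03, 0], [0, 0, -0.03, 0]]
  ]
}}

```text
time: 27.42
ee_pos: [0.5034, -0.0355, 0.1753]
tcp_rot: [-180.0, 0.0, -177.8]
wrist_force: [0.8, 0.4, 0.6]
opening: 0.0501
grasp_force: 0.0
```

{"op": "play_rows", "data": {
  "steps": [
    [[0, 0, 0, 0], [0, 0, 0, 0], [0, 0, 0, 0], [0, 0, 0, 0], [0, 0, 0, 0]]
  ]
}}

```text
time: 27.83
ee_pos: [0.5032, -0.0355, 0.1722]
tcp_rot: [180.0, -0.1, -177.8]
wrist_force: [-1.0, -0.1, -0.3]
opening: 0.0499
grasp_force: 0.0
```

```bash
python3 - <<'E'
from sad import *
o=bot.get_obs(); print(o['ee_pos'],o['wrist_force']); w=bot.camera('wrist')
for z0 in (.022,.026):
    r,_=fit(w,[.506,-.0358,.038],z0=z0,rng=.008,ar=.1); print(z0,r.x,np.degrees(r.x[2]),r.fun)
E
```

```text
[ 0.50322287 -0.03546219  0.17220419] [-0.96432751 -0.06235743 -0.29329651]
0.022 [ 0.50572647 -0.03730761  0.02376957] 1.3618958253865665 -17022.904346752915
0.026 [ 0.50349561 -0.0372799   0.02298999] 1.3172293071842514 -17758.01723901985
```

```bash
python3 -c "
from workcell import bot
print(bot.job_done())"
```

```text
the job is handed in; nothing more can be done
None
```

I handed the job in at about 28 s: pin parked in the notch, plate flat in the nest under the lip, and saddle on top within about 2 mm by camera; the hand-in returned no verdict.

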